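# Take the chart board off its hooks and file it

## Robot

A 7-joint arm with a two-finger parallel gripper is mounted at the origin on the work surface. World frame = base frame: x ahead of the robot, y to its left, z up, the work surface at z = 0. Lengths are in mm, angles in rad, forces in N, time in s.
With the tool pointing down it reaches from about 425 to 800 mm from the base axis. Payload 8.3 kg.
Tool frame: the origin (TCP) lies at the very end of the fingers, on their centre line; the grasp point (between the pads) lies 19 mm behind it; z points along the fingers, y is the direction in which the jaws open and shut (so a half turn about z gives the same grasp; the last joint's range is limited). The gripper opens to 85 mm and grips with 20 to 120 N. Pads are 22 mm wide; open, the fingers measure 114 mm over their backs; the gripper's body (76 mm by 85 mm) begins 54 mm behind the grasp point. The pads swing forward as they close: fully open they stand 13 mm farther back than shut.
Start: joints at [-1.281, 0.383, 0.016, 1.37, -0.006, 1.388, -0.046], TCP at [215.902, 586.506, 231.279] pointing down, gripper open.
Joint ranges: [-2.95, 2.95], [-0.25, 2.06], [-1.52, 1.56], [0.18, 2.33], [-1.44, 4.58], [0.02, 2.06], [-3.01, 3.01]. Speed limits (rad/s): [2.39, 2.39, 3.01, 3.01, 3.14, 3.14, 3.14].

## Interface

Orientations are given as a unit quaternion [x, y, z, w].
In Python, from bench import * gives the robot as it stands.
- The arm moves only by the tool servo_tool, never from a script. Its argument "targets" is a list that holds one entry, the list of rows, each a list of 6 numbers: the shift along the tool's x, y, z in cm, then the turn, a rotation vector about the tool's x, y, z in degrees. In form: [[[dx, dy, dz, rx, ry, rz], ...]]. A call has 1 to 20 rows; each row shifts and turns the pose as measured when the row begins, along the tool's axes as they then stand; what a row does not reach is not made up. A row lasts 1/12 s, in which the tool goes at most 41.7 mm and 7.16 degrees, less where a joint would pass 70% of its speed; a pose out of reach is approached as far as the arm can. A call with a gripper value outside its range is refused whole. "claw" is the closure, from -1 (fully open) to 1 (shut), set as the call begins (left out, the last holds). The fingers move at their own pace and stop on an object; "newtons" is the grip in N (left out, the last holds). Time passes only in rows, so rows that do not move let the fingers close. It gives the time, the measured TCP pose, the force and the opening at its end, in the units of the state.
- read_state(): the state, without advancing time (a new reading comes with each control period).
- grab_frame(name): name is "side" or "top"; returns a dict with "frame" (400x640x3 uint8, red, green, blue), "z_map" (400x640 float32, mm along the optical axis (not along the pixel's ray), 0 where there is no reading), "K" (3x3 intrinsics, pixels), "extrinsics" (4x4, takes a point from camera to world coordinates). Camera axes: x right, y up, looking along -z (the intrinsics and any distortion apply to the point x, -y, -z); pixel columns grow to the right and rows downward; lengths in mm; the calibration is good to about 2 mm. A picture is of the moment at which its call begins.
- close_job(): hands the job in, once; it reports no verdict.
The state is a dict: "time_s": time; "joints": joint angles; "dq": joint speeds; "joint_efforts": joint torques, N m; "eef_pos": TCP position; "tcp_rot": TCP orientation; "wrist_force": force on the tool from outside, world axes, zero at the start; "ft_torque": the same for the moment, N m; "grip_width": finger opening in mm.
Only numpy, scipy, OpenCV 4.12 (cv2) and the standard library are available. Lean on these libraries where they do the work, as an engineer would, in place of code of your own. Each camera call takes 0.05 s, during which the arm holds its last target.

## Task

Lift the yellow chart board up and off the two hooks of its steel stand, and put it away upright in the empty slot of the wooden desk rack (the one with the yellow clips). Keep hold of it while you lower it in, without dropping it, until it stands on the bottom of the slot, then let go. Leave the two folders in the rack and the mug, canister, mouse and stapler where they are.

Things in the scene. Friction and masses are not known exactly. Their poses are not given: they have to be found in the camera images.
- board: Yellow rigid chart board, 8 mm thick (x), 120 mm wide (y), 160 mm tall (z), about 150 g, sheet on both faces. Origin: centre of its lower edge. A hand slot 60 mm wide runs through it along x, 88 to 116 mm above the origin. It starts hanging upright, the slot's top edge resting on the two hooks, lower edge 34 mm and top edge 194 mm above the desk. It may be filed either way round.
- header (a point): Point on the board, 147 mm above its origin, in the middle of the solid header (116 to 160 mm above the lower edge, full width, 8 mm thick). The header can be pinched from above across its thickness.
- stand: Fixed hook stand: grey base plate 120 x 150 x 12 mm, origin at the centre of its underside on the desk. Two steel prongs of 8 mm bar at y = +24 and -24 mm rise from the base at x = +30 mm, then run level to -x (open end, roughly towards the robot) and end at x = -14 mm in an upturned lip, front face at x = -18 mm. Nothing is higher than the lips, 159 mm above the desk.
- hook (a point): Point of the stand at its x = 0, y = 0, midway between the prongs, level with the top of their straight part, 150 mm above the desk; the lips stand 9 mm higher. The board hangs here, its axes parallel to the stand's. To come off it must rise 9 to 20 mm (14 is best), then go at least 25 mm along the stand's -x.
- rack: Fixed wooden block, 150 (x) x 170 (y) x 70 mm tall, origin at the centre of its underside. Three slots open at the top, at x = -45, 0 and +45 mm, each 14 mm wide along x, 134 mm long along y, 62 mm deep (floor 8 mm above the desk), edges bevelled 3 mm. Two hold folders, one is empty; which one varies.
- clip: Marks the empty slot: two yellow clips fixed over the rack's two ends (+y and -y) at that slot, tops 75 mm above the desk. The origin is not on the clips but midway between them, at the centre of the empty slot's floor, 8 mm above the desk; x across the slot, y along it, z up.
- blue_folder: Blue folder standing in a slot of the rack, 11 x 110 x 95 mm, origin at the centre of its underside; its top is 103 mm above the desk.
- green_folder: Green folder, same size, in another slot of the rack.
- canister: Steel canister with a knobbed lid, 106 mm across, 126 mm tall, loose; origin centre of underside.
- mug: Blue mug, 80 mm across, 95 mm tall, loose; origin centre of underside.
- mouse: Black computer mouse, 110 x 62 x 37 mm, loose; origin centre of underside.
- stapler: Red and black stapler, 130 x 32 x 46 mm, loose; origin centre of underside.

How it is judged (in metres and radians):
On the way, in this order (a step that is already met when the one before it is completed fails the run):
1. the board is lifted clear of both hooks (horizontal distance between board and hook above 0.05 m and contact force between board and stand below 0.05 N and height (world z) of board above 0.03 m), for 0.1 s.
2. the board is lowered in the empty slot, its lower edge within 15 mm of the slot's floor, while still held (x of board in the frame of clip between -0.012 and 0.012 m and y of board in the frame of clip between -0.02 and 0.02 m and z of board in the frame of clip below 0.015 m and contact force between the fingers and board above 0.3 N), for 0.1 s.
At the end, for the whole second after the job is handed in: Board released, at rest, in the empty slot: within 5 mm of its floor, 12 mm across and 20 mm along of its centre, upright and along the slot within 0.2 rad. Folders moved under 3 cm, within 0.2 rad of upright; mug, canister, mouse, stapler moved under 4 cm, not tipped (x of board in the frame of clip between -0.012 and 0.012 m and y of board in the frame of clip between -0.02 and 0.02 m and z of board in the frame of clip below 0.005 m and angle between each of board, blue_folder, green_folder's own z axis and vertical below 0.2 rad and angle between the x axis of board and the x axis of clip, either way round below 0.2 rad and linear speed of board below 0.02 m/s and contact force between the fingers and board below 0.05 N and distance of each of blue_folder, green_folder from where it was at the start of the episode below 0.03 m); the robot touches nothing.
It fails at once if a folder in the rack is moved by more than 3 cm (distance of any of blue_folder, green_folder from where it was at the start of the episode above 0.03 m).
It fails at once if the mug, canister, mouse or stapler is pushed more than 4 cm or tipped over (distance of any of canister, mug, mouse, stapler from where it was at the start of the episode above 0.04 m or angle between any of canister, mug, mouse, stapler's own z axis and vertical above 0.6 rad).
It also fails if it takes over 53 s, if anything falls off the work surface, if the arm or the gripper's body presses on something with over 40 N, if the wrist force passes 120 N, or if a joint passes its speed limit or range.

## Working session

There is one attempt and no reset: what is moved stays moved. The work goes in short steps, Python scripts to look and compute and a tool call to move; the robot and the scene stay as the last step left them, time stands still between calls to the robot, and variables do not carry over. Pictures are saved under pics/ and viewed, and the job is handed in when it is done.

Besides the shell and the picture viewer there is one more tool, called after "Call:" by a JSON object that holds its "name" and its "arguments", one argument or row to a line. servo_tool: Moves the arm, as the interface text tells. Its arguments: {"type":"object","properties":{"targets":{"type":"array"},"claw":{"type":"number"},"newtons":{"type":"number"}},"required":["targets"]}

```bash
mkdir -p pics; ls
cat > h.py <<'E'
from bench import *
import numpy as np, cv2
def save(f,n): cv2.imwrite('pics/'+n,cv2.cvtColor(f['frame'],cv2.COLOR_RGB2BGR))
def cloud(f):
    z=f['z_map'].astype(float);K=f['K'];T=f['extrinsics']
    v,u=np.mgrid[0:z.shape[0],0:z.shape[1]]
    x=(u-K[0,2])/K[0,0]*z;y=(v-K[1,2])/K[1,1]*z
    P=np.stack([x,-y,-z],-1)@T[:3,:3].T+T[:3,3]
    P[z<=0]=np.nan
    return P
E
python3 - <<'E'
from h import *
import pickle
d={}
for n in ('top','side'):
    f=grab_frame(n);save(f,n+'0.png');d[n]=dict(f)
    print(n,f['K'],f['extrinsics'],f.keys())
pickle.dump(d,open('f0.pkl','wb'))
print(read_state())
E
```

```text
pics
top [[402.07092156   0.         322.10596673]
 [  0.         402.07092156 196.47421179]
 [  0.           0.           1.        ]] [[-5.73038382e-03  9.94773638e-01 -1.01943962e-01  4.53463581e+02]
 [-9.99621865e-01 -2.95669257e-03  2.73383248e-02  8.60511153e+01]
 [ 2.68940278e-02  1.02062072e-01  9.94414423e-01  1.17505026e+03]
 [ 0.00000000e+00  0.00000000e+00  0.00000000e+00  1.00000000e+00]] dict_keys(['frame', 'z_map', 'K', 'extrinsics'])
side [[439.19464565   0.         319.68937531]
 [  0.         439.19464565 205.07759483]
 [  0.           0.           1.        ]] [[ 8.14021433e-01  4.40300744e-01 -3.78819695e-01  1.71398838e+02]
 [-5.80755355e-01  6.06193874e-01 -5.43371149e-01 -4.73838625e+02]
 [-9.60854264e-03  6.62317328e-01  7.49161821e-01  8.84474030e+02]
 [ 0.00000000e+00  0.00000000e+00  0.00000000e+00  1.00000000e+00]] dict_keys(['frame', 'z_map', 'K', 'extrinsics'])
{'time_s': 0.1, 'joints': array([-1.28087692,  0.38420014,  0.01640421,  1.37103232, -0.00629977,
        1.38818726, -0.04647735]), 'dq': array([ 0.00057883, -0.00198256, -0.00190058, -0.00338038, -0.00082606,
       -0.00106772,  0.00141939]), 'joint_efforts': array([ 3.19883133e-03, -6.29135942e+01,  8.47650301e-01, -3.72753775e+01,
        1.67713937e-02,  1.05011914e-02,  5.69423071e-05]), 'eef_pos': array([215.79275431, 586.09327994, 230.35795553]), 'tcp_rot': array([ 1.75466951e-01,  9.84484921e-01, -8.78017994e-04, -1.37206065e-04]), 'wrist_force': array([0.07865845, 0.37346006, 0.27340908]), 'ft_torque': array([ 0.00921218,  0.0163344 , -0.0008435 ]), 'grip_width': 85.08924452435303}
```

View pics/top0.png

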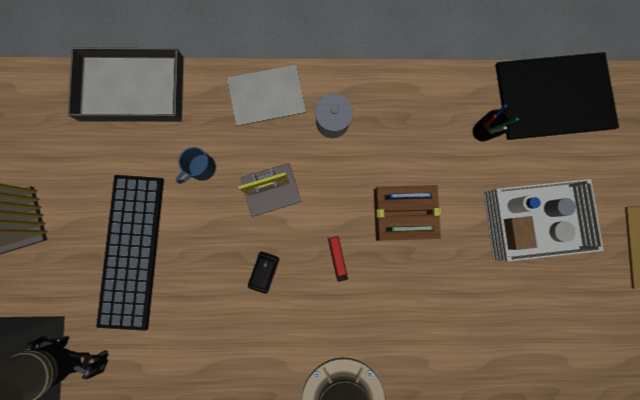

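View pics/side0.png

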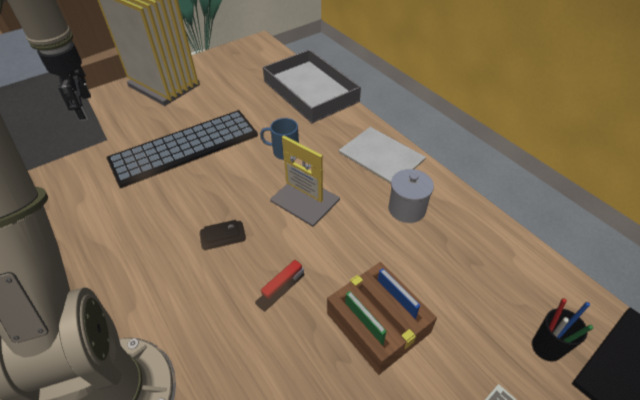

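Run:
```python
from h import *
import pickle
d=pickle.load(open('f0.pkl','rb'))
for n,roi in (('top',(150,215,225,310)),('side',(130,210,270,340))):
    f=d[n];P=cloud(f);hsv=cv2.cvtColor(f['frame'],cv2.COLOR_RGB2HSV)
    m=cv2.inRange(hsv,(22,110,60),(35,255,255))>0
    M=np.zeros_like(m);M[roi[0]:roi[1],roi[2]:roi[3]]=1
    p=P[m&M];p=p[~np.isnan(p[:,0])]
    print(n,len(p),p.min(0),p.max(0))
    for lo,hi in ((188,202),(150,188),(60,150)):
        q=p[(p[:,2]>lo)&(p[:,2]<hi)]
        if len(q)<8: continue
        (vx,vy,cx,cy)=cv2.fitLine(q[:,:2].astype(np.float32),cv2.DIST_HUBER,0,.01,.01).ravel()
        t=(q[:,:2]-[cx,cy])@[vx,vy]
        print(lo,len(q),'median',np.median(q,0),'dir deg',np.degrees(np.arctan2(vy,vx)),'t',t.min(),t.max(),'mid',np.array([cx,cy])+np.array([vx,vy])*(t.min()+t.max())/2, 'perp',np.ptp((q[:,:2]-[cx,cy])@[-vy,vx]))
    # clips
    M=np.zeros_like(m);
    if n=='top': M[195:230,365:450]=1
    else: M[270:350,340:420]=1
    k,l,s,c=cv2.connectedComponentsWithStats((m&M).astype(np.uint8))
    for i in range(1,k):
        q=P[l==i];q=q[(q[:,2]>70)&(q[:,2]<82)]; print('clip',s[i],c[i],len(q), q.mean(0) if len(q) else '')
    # base plate / rack top
    hz=P[...,2]
    M=np.zeros_like(m)
    if n=='top': M[170:255,365:450]=1
    else: M[255:375,320:440]=1
    r=(hz>64)&(hz<74)&M
    q=P[r]; print('rack top',len(q)); 
    print(cv2.minAreaRect(q[:,:2].astype(np.float32)))
    M=np.zeros_like(m)
    if n=='top': M[160:225,230:310]=1
    else: M[170:230,260:350]=1
    q=P[(hz>8)&(hz<16)&M];print('base',len(q),cv2.minAreaRect(q[:,:2].astype(np.float32)))
```

```text
top 358 [574.04277895 150.14223983  -4.27335515] [644.80663615 300.79008562 196.27501922]
188 166 median [595.19301085 206.53726824 192.23570068] dir deg -72.93039 t -59.344984391661335 59.20853686002869 mid [594.51873138 206.69549797] perp 8.943801531437689
150 93 median [590.57013337 206.42526887 169.85169145] dir deg -73.04391 t -55.794164537146536 58.17781944903599 mid [590.79497067 206.82734447] perp 7.77439886348101
60 87 median [592.80635805 204.87509902 122.24855721] dir deg -72.95682 t -56.67902077017047 57.78733422702015 mid [591.48999474 205.39715098] perp 31.927969349118207
clip [376 209   9   9  62] [379.91935484 212.67741935] 48 [ 521.3888723  -105.29503567   73.13750359]
clip [434 208   7   8  56] [437.  211.5] 43 [ 524.10679491 -262.77358413   73.21402367]
clip [433 227   1   3   3] [433. 228.] 0 
rack top 2487
((522.6138305664062, -184.24722290039062), (149.94863891601562, 176.4254608154297), 1.5192240476608276)
base 1223 ((594.66748046875, 203.72467041015625), (119.93525695800781, 149.34982299804688), 16.548477172851562)
side 978 [572.05174778 146.67164651  -4.58248
[... 288 characters left out ...]
 t -63.20724262649917 57.38041628434826 mid [591.2416491  204.80358283] perp 8.841712932405017
60 321 median [600.63576819 182.76126124 121.46282397] dir deg -73.03931 t -152.9688166499308 50.797654716487884 mid [579.86017834 244.42868322] perp 135.31559555620788
clip [350 275  13  11  85] [356.04705882 279.64705882] 73 [ 519.74677077 -105.96431065   74.34165805]
clip [402 329  14  18 144] [408.63888889 336.59027778] 104 [ 523.66319841 -263.66380263   74.06094723]
rack top 3917
((521.4161987304688, -184.22860717773438), (151.97821044921875, 176.40206909179688), 1.8308430910110474)
base 1329 ((593.1434326171875, 203.40623474121094), (120.38851928710938, 151.79385375976562), 17.73971176147461)
```

Run:
```python
import cv2,numpy as np
a=cv2.imread('pics/top0.png')[150:225,225:315];b=cv2.imread('pics/side0.png')[125:230,260:350]
cv2.imwrite('pics/crop0.png',np.hstack([cv2.resize(a,(400,333),interpolation=2),cv2.copyMakeBorder(cv2.resize(b,(285,333),interpolation=2),0,0,5,0,0)]))
```

```text
(no output)
```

View pics/crop0.png

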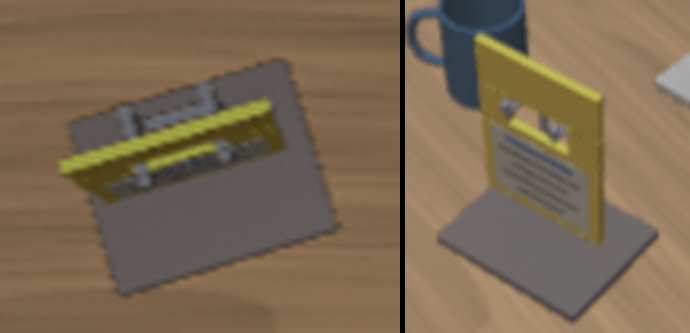

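The yellow board shows at top (265,182). Both views put its centre at (593,206), top at z≈194, with its normal at yaw 17°. The empty middle slot, marked by clips at top (380,213) and (437,211), is centred at (522,-184) with yaw ≈1.4°. The sizes match those given. Next I swing along an arc towards the board.

Call:
{"name": "servo_tool", "arguments": {
  "targets": [
    [[-2,0,0,0,0,1.9],[-3.4,0,0,0,0,3.1],[-3.4,0,0,0,0,3.1],[-3.4,0,0,0,0,3.1],[-3.4,0,0,0,0,3.1],[-3.4,0,0,0,0,3.1],[-3.4,0,0,0,0,3.1],[-3.4,0,0,0,0,3.1],[-3.4,0,0,0,0,3.1],[-3.4,0,0,0,0,3.1],[-3.4,0,0,0,0,3.1],[-3.4,0,0,0,0,3.1],[-3.4,0,0,0,0,3.1],[-3.4,0,0,0,0,3.1],[-2,0,0,0,0,2],[0,0,0,0,0,0]]
  ],
  "claw": -1
}}

```text
time_s: 1.43
eef_pos: [581.6, 252.8, 220.4]
tcp_rot: [0.551, 0.835, -0.01, -0.001]
wrist_force: [0.2, -1.4, -0.1]
grip_width: 85.4
```

```bash
cat >> h.py <<'E'
from scipy.spatial.transform import Rotation as Ro
def delta(target,yaw_y):
    """tool-frame shift (cm) and rotvec(deg) to world target, tool down, tool y at yaw_y deg"""
    s=read_state();R=Ro.from_quat(s['tcp_rot'])
    a=np.radians(yaw_y);y=np.array([np.cos(a),np.sin(a),0]);z=np.array([0,0,-1.]);x=np.cross(y,z)
    T=Ro.from_matrix(np.stack([x,y,z],1))
    print('t',s['time_s'],'pos',s['eef_pos'].round(1),'yaw_y',np.degrees(np.arctan2(*R.as_matrix()[[1,0],1])).round(2),'tilt',R.as_matrix()[:2,2].round(4),'F',s['wrist_force'].round(1),'w',s['grip_width'],'j',s['joints'].round(2))
    print('shift cm',(R.inv().apply(np.array(target)-s['eef_pos'])/10).round(2),'turn',(R.inv()*T).as_rotvec(degrees=True).round(2))
E
python3 -c "
from h import *
delta([593,206,162],17)"
```

```text
t 1.4333 pos [581.6 252.8 220.4] yaw_y 23.14 tilt [-0.0115 -0.0152] F [ 0.2 -1.4 -0.1] w 85.38155566327507 j [-0.71  0.43  0.35  1.35 -0.14  1.4   0.04]
shift cm [-4.69 -0.7   5.9 ] turn [-0.92  0.59  6.14]
```

Call:
{"name": "servo_tool", "arguments": {
  "targets": [
    [[-1.6,-0.2,-0.2,-0.3,0.2,2],[-1.6,-0.2,-0.2,-0.3,0.2,2],[-1.2,-0.2,0,-0.3,0.2,2],[-0.3,-0.1,0,0,0,0],[0,0,0,0,0,0]]
  ]
}}

```text
time_s: 1.85
eef_pos: [592.6, 200.0, 224.1]
tcp_rot: [0.599, 0.8, -0.0, -0.001]
wrist_force: [0.6, -0.1, 0.2]
grip_width: 85.4
```

```bash
python3 -c "
from h import *
delta([593,206,162],17)"
```

```text
t 1.85 pos [592.6 200.  224.1] yaw_y 16.35 tilt [-0.0009  0.0006] F [ 0.6 -0.1  0.2] w 85.42832829255721 j [-0.65  0.4   0.39  1.39 -0.15  1.38  0.02]
shift cm [0.56 0.21 6.21] turn [-0.04 -0.04 -0.65]
```

Call:
{"name": "servo_tool", "arguments": {
  "targets": [
    [[0.4,0.2,0,0,0,-0.5],[0.1,0,1,0,0,0],[0,0,1.5,0,0,0],[0,0,1.5,0,0,0],[0,0,1.2,0,0,0],[0,0,0.5,0,0,0],[0,0,0,0,0,0]]
  ]
}}

```text
time_s: 2.43
eef_pos: [590.2, 215.5, 162.3]
tcp_rot: [0.59, 0.808, 0.002, -0.002]
wrist_force: [-1.1, -0.7, 0.6]
grip_width: 85.8
```

Run:
```python
from h import *
delta([593,206,162],17)
f=grab_frame('side');save(f,'side1.png')
a=f['frame'][70:230,220:400];cv2.imwrite('pics/s1c.png',cv2.cvtColor(cv2.resize(a,(720,600)[:1]+(640-40,),interpolation=2),cv2.COLOR_RGB2BGR))
```

```text
t 2.4333 pos [590.2 215.5 162.3] yaw_y 17.73 tilt [-0.0017  0.0051] F [-1.1 -0.7  0.6] w 85.78495164769207 j [-0.66  0.44  0.36  1.47 -0.17  1.25  0.03]
shift cm [-0.99 -0.03  0.03] turn [-0.01 -0.31  0.73]
```

View pics/s1c.png

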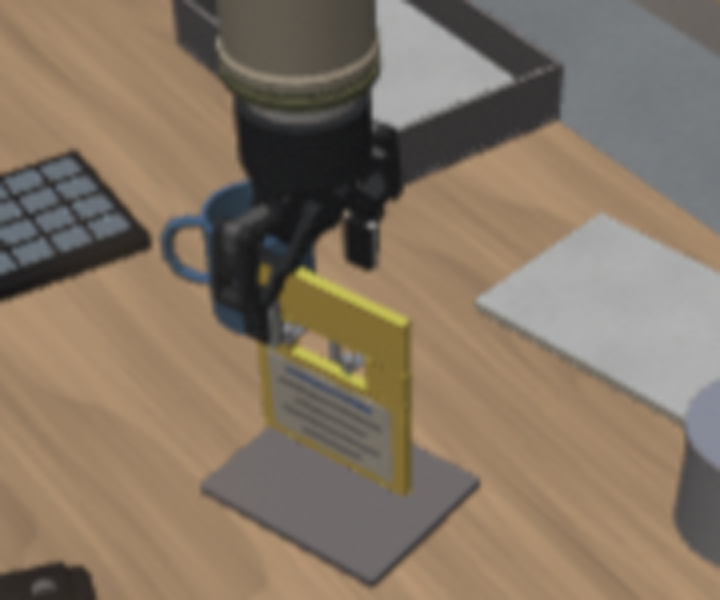

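The side view shows the fingers straddling the header, about 10 mm to one side (near finger tip at crop (265,335), lips just right of it). I'll centre, then close.

Call:
{"name": "servo_tool", "arguments": {
  "targets": [
    [[-0.7,0,0,0,-0.2,0.5],[-0.2,0,0,0,0,0.1],[0,0,0,0,0,0],[0,0,0,0,0,0]]
  ]
}}

```text
time_s: 2.82
eef_pos: [594.0, 207.6, 164.7]
tcp_rot: [0.593, 0.805, 0.002, 0.0]
wrist_force: [0.5, 0.0, 0.3]
grip_width: 85.5
```

```bash
python3 -c "
from h import *
delta([593,206,162],17)"
```

```text
t 2.8167 pos [594.  207.6 164.7] yaw_y 17.19 tilt [0.0021 0.0027] F [0.5 0.  0.3] w 85.5338659827474 j [-0.65  0.44  0.37  1.47 -0.17  1.26  0.03]
shift cm [-0.13 -0.15  0.27] turn [ 0.16 -0.11  0.19]
```

Call:
{"name": "servo_tool", "arguments": {
  "targets": [
    [[-0.1,-0.1,0.2,0.1,-0.1,0],[0,0,0,0,0,0],[0,0,0,0,0,0],[0,0,0,0,0,0],[0,0,0,0,0,0],[0,0,0,0,0,0],[0,0,0,0,0,0],[0,0,0,0,0,0],[0,0,0,0,0,0],[0,0,0,0,0,0]]
  ],
  "claw": 1,
  "newtons": 50
}}

```text
time_s: 3.65
eef_pos: [594.5, 206.1, 164.4]
tcp_rot: [0.594, 0.805, 0.002, 0.001]
wrist_force: [-0.2, -0.4, -0.6]
grip_width: 6.9
```

Run:
```python
from h import *
delta([593,206,162],17)
f=grab_frame('side');save(f,'side2.png')
a=f['frame'][70:230,220:400];cv2.imwrite('pics/s2c.png',cv2.cvtColor(cv2.resize(a,(720,600),interpolation=2),cv2.COLOR_RGB2BGR))
```

```text
t 3.65 pos [594.5 206.1 164.4] yaw_y 17.14 tilt [0.004  0.0016] F [-0.2 -0.4 -0.6] w 6.892097244761611 j [-0.65  0.44  0.37  1.47 -0.16  1.25  0.03]
shift cm [ 0.04 -0.14  0.24] turn [ 0.25 -0.02  0.14]
```

View pics/s2c.png

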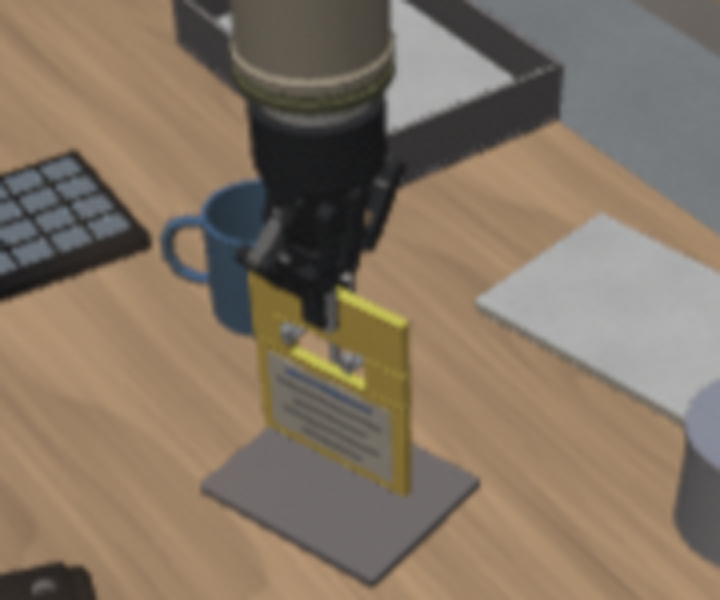

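The header is gripped centrally between the prongs (fingertip at crop (320,320)) and the opening is 6.9 mm. Next I lift 14 mm.

Call:
{"name": "servo_tool", "arguments": {
  "targets": [
    [[0,0,-0.3,0,0,0],[0,0,-0.4,0,0,0],[0,0,-0.4,0,0,0],[0,0,-0.2,0,0,0],[0,0,0,0,0,0],[0,0,0,0,0,0]]
  ]
}}

```text
time_s: 4.2
eef_pos: [593.6, 205.8, 177.8]
tcp_rot: [0.594, 0.805, 0.001, 0.001]
wrist_force: [-0.8, 0.5, -1.6]
grip_width: 7.3
```

Run:
```python
from h import *
delta([594.5,206.1,178.4],17)
f=grab_frame('side');save(f,'side3.png')
a=f['frame'][70:230,220:400];cv2.imwrite('pics/s3c.png',cv2.cvtColor(cv2.resize(a,(720,600),interpolation=2),cv2.COLOR_RGB2BGR))
```

```text
t 4.2 pos [593.6 205.8 177.8] yaw_y 17.14 tilt [0.0017 0.0006] F [-0.8  0.5 -1.6] w 7.308356459006688 j [-0.65  0.43  0.37  1.46 -0.16  1.28  0.03]
shift cm [ 0.    0.1  -0.06] turn [ 0.1  -0.    0.14]
```

View pics/s3c.png

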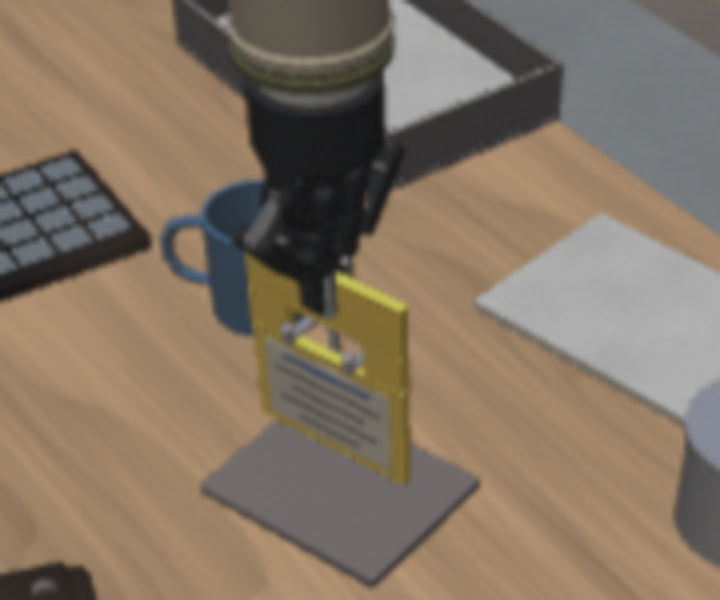

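The whole board rose about 13 mm (bottom edge at crop (410,480) against 492 before), with the lips in the middle of its hand slot. Next I back it off along −x.

Call:
{"name": "servo_tool", "arguments": {
  "targets": [
    [[0,-0.5,-0.05,0,0,0],[0,-0.8,0,0,0,0],[0,-0.8,0,0,0,0],[0,-0.5,0,0,0,0],[0,0,0,0,0,0]]
  ]
}}

```text
time_s: 4.67
eef_pos: [565.5, 197.1, 177.5]
tcp_rot: [0.594, 0.805, 0.0, 0.0]
wrist_force: [0.1, -1.2, -2.3]
grip_width: 6.8
```

Run:
```python
from h import *
delta([593.6-55*.956,205.8-55*.292,178],17)
```

```text
t 4.6667 pos [565.5 197.1 177.5] yaw_y 17.14 tilt [0.0004 0.0001] F [ 0.1 -1.2 -2.3] w 6.822145324472958 j [-0.68  0.37  0.38  1.54 -0.14  1.26  0.02]
shift cm [ 0.02 -2.56 -0.05] turn [ 0.03 -0.    0.14]
```

Call:
{"name": "servo_tool", "arguments": {
  "targets": [
    [[0,-1.5,0,0,0,0],[0,-1.5,0,0,0,0],[0,-1.5,-0.5,0,0,0],[0,0,-2,0,0,0],[0,0,-3,0,0,0],[0,0,-3,0,0,0],[0,0,-2.5,0,0,0],[0,0,-1,0,0,0],[0,0,0,0,0,0]]
  ]
}}

```text
time_s: 5.42
eef_pos: [516.0, 182.1, 300.6]
tcp_rot: [0.593, 0.805, -0.001, -0.002]
wrist_force: [0.5, -0.3, -1.5]
grip_width: 7.2
```

Run:
```python
from h import *
delta([522,-184,285],1.4)
```

```text
t 5.4167 pos [516.  182.1 300.6] yaw_y 17.19 tilt [-0.0041  0.    ] F [ 0.5 -0.3 -1.5] w 7.15291700157156 j [-0.72  0.2   0.39  1.48 -0.08  1.49 -0.03]
shift cm [-35.15 -10.24   1.55] turn [-0.23 -0.04 15.79]
```

Call:
{"name": "servo_tool", "arguments": {
  "targets": [
    [[-1.5,-0.4,0,0,0,3.2],[-3,-0.6,0,0,0,3.2],[-3,-0.4,0,0,0,3.2],[-3,-0.2,0,0,0,3.2],[-3,0,0,0,0,3],[-3,0,0,0,0,0],[-3,0,0,0,0,0],[-3,0,0,0,0,0],[-3,0,0,0,0,0],[-3,0,0,0,0,0],[-3,0,0,0,0,0],[-2,0,0,0,0,0],[-1,0,0,0,0,0],[0,0,0,0,0,0]]
  ]
}}

```text
time_s: 6.58
eef_pos: [519.8, -176.6, 276.5]
tcp_rot: [0.701, 0.713, -0.01, -0.009]
wrist_force: [-0.2, -0.1, -2.4]
grip_width: 7.1
```

Run:
```python
from h import *
delta([522,-184,260],1.4)
```

```text
t 6.5833 pos [ 519.8 -176.6  276.5] yaw_y 0.95 tilt [-0.027  -0.0011] F [-0.2 -0.1 -2.4] w 7.058123005225009 j [-0.27  0.25  0.66  1.51 -0.14  1.47  0.41]
shift cm [-0.75  0.25  1.64] turn [-1.55  0.03 -0.45]
```

Call:
{"name": "servo_tool", "arguments": {
  "targets": [
    [[-0.4,0.2,0,-1.2,0,-0.3],[-0.2,0.1,0.5,-0.3,0,-0.1],[0,0,0.5,0,0,0],[0,0,0,0,0,0],[0,0,0,0,0,0]]
  ]
}}

```text
time_s: 7.0
eef_pos: [522.4, -179.1, 261.1]
tcp_rot: [0.697, 0.717, -0.0, -0.002]
wrist_force: [0.2, 0.2, -0.5]
grip_width: 7.2
```

```bash
cat > m.py <<'E'
from h import *
import sys
tag=sys.argv[1]
delta([522,-184,260],1.4)
ims=[]
for n in ('top','side'):
    f=grab_frame(n);P=cloud(f);hsv=cv2.cvtColor(f['frame'],cv2.COLOR_RGB2HSV)
    m=cv2.inRange(hsv,(20,90,50),(37,255,255))>0
    hz=P[...,2]
    near=(np.abs(P[...,0]-522)<60)&(np.abs(P[...,1]+184)<95)
    for lo,hi in ((85,150),(150,200),(200,250),(250,285),(85,330)):
        q=P[m&near&(hz>lo)&(hz<hi)]
        if len(q)<15: continue
        vx,vy,cx,cy=cv2.fitLine(q[:,:2].astype(np.float32),cv2.DIST_HUBER,0,.01,.01).ravel()
        t=(q[:,:2]-[cx,cy])@[vx,vy]
        print(n,lo,hi,len(q),'dir',np.degrees(np.arctan2(vy,vx)).round(2),'y',q[:,1].min().round(1),q[:,1].max().round(1),'xmed',np.median(q[:,0]).round(1),'z',q[:,2].min().round(1),q[:,2].max().round(1))
    f_=f['frame']
    a=f_[120:260,340:480] if n=='top' else f_[180:380,300:460]
    ims.append(cv2.resize(a,(int(a.shape[1]*400/a.shape[0]),400),interpolation=2))
cv2.imwrite(f'pics/{tag}.png',cv2.cvtColor(np.hstack(ims),cv2.COLOR_RGB2BGR))
E
python3 m.py a1
```

```text
t 7.0 pos [ 522.4 -179.1  261.1] yaw_y 1.57 tilt [-0.0029  0.0019] F [ 0.2  0.2 -0.5] w 7.20332878665997 j [-0.27  0.24  0.66  1.55 -0.15  1.41  0.43]
shift cm [-0.49 -0.05  0.11] turn [-0.16 -0.11  0.17]
top 150 200 17 dir 68.19 y -128.8 -118.2 xmed 518.7 z 151.1 199.5
top 200 250 41 dir -89.93 y -182.5 -118.3 xmed 518.4 z 201.5 249.3
top 250 285 39 dir -89.93 y -170.9 -118.3 xmed 518.2 z 250.6 284.9
top 85 330 194 dir -89.8 y -182.5 -118.1 xmed 520.0 z 137.8 297.5
side 85 150 96 dir -88.2 y -240.0 -119.7 xmed 518.2 z 87.3 149.1
side 150 200 141 dir -88.15 y -238.4 -118.7 xmed 519.3 z 150.2 199.7
side 200 250 547 dir -88.32 y -238.6 -118.6 xmed 519.1 z 200.1 249.9
side 250 285 334 dir -88.22 y -238.7 -120.2 xmed 519.2 z 250.1 284.9
side 85 330 1361 dir -88.29 y -240.0 -118.6 xmed 519.2 z 87.3 329.4
```

View pics/a1.png

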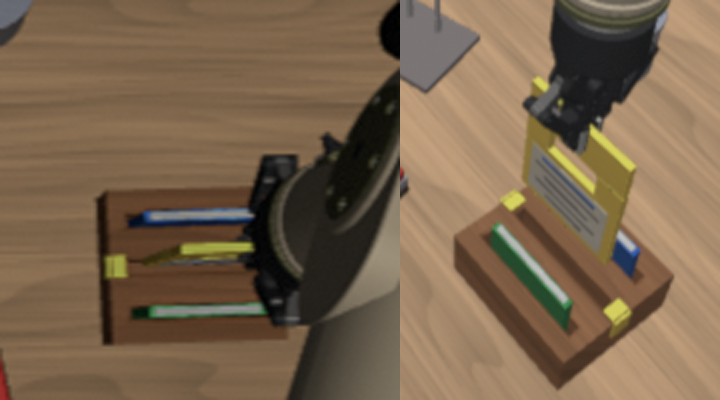

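The board hangs vertical over the rack. Its near face is at x≈519 (centre ≈523) and its y centre is −179, in line with the slot but 5 mm off along it. I correct that and lower to just above the slot.

Call:
{"name": "servo_tool", "arguments": {
  "targets": [
    [[-0.4,-0.1,0.5,-0.1,-0.1,0],[-0.1,0,1.2,0,0,0],[0,0,1.2,0,0,0],[0,0,1.0,0,0,0],[0,0,0.6,0,0,0],[0,0,0,0,0,0],[0,0,0,0,0,0]]
  ]
}}

```text
time_s: 7.68
eef_pos: [522.0, -183.7, 211.8]
tcp_rot: [0.697, 0.718, -0.0, 0.0]
wrist_force: [1.0, 0.1, -1.0]
grip_width: 7.6
```

```bash
python3 m.py a2
```

```text
t 7.6833 pos [ 522.  -183.7  211.8] yaw_y 1.7 tilt [-0.0002 -0.0002] F [ 1.   0.1 -1. ] w 7.55230094533141 j [-0.25  0.27  0.65  1.63 -0.17  1.3   0.46]
shift cm [-0.03  0.   -4.82] turn [-0.01  0.01  0.3 ]
top 85 150 15 dir 48.8 y -133.7 -123.0 xmed 518.8 z 98.0 139.6
top 150 200 34 dir -88.98 y -184.1 -123.0 xmed 519.0 z 150.3 198.3
top 200 250 110 dir -87.17 y -176.6 -123.0 xmed 519.4 z 201.9 243.0
top 85 330 159 dir -89.86 y -184.1 -123.0 xmed 519.2 z 98.0 243.0
side 85 150 215 dir -87.91 y -243.7 -122.9 xmed 518.8 z 85.0 149.2
side 150 200 458 dir -88.3 y -243.4 -123.6 xmed 518.9 z 150.0 199.9
side 200 250 520 dir -88.3 y -243.4 -123.0 xmed 518.8 z 200.2 245.6
side 85 330 1216 dir -88.22 y -243.7 -122.9 xmed 518.8 z 85.0 324.1
```

View pics/a2.png

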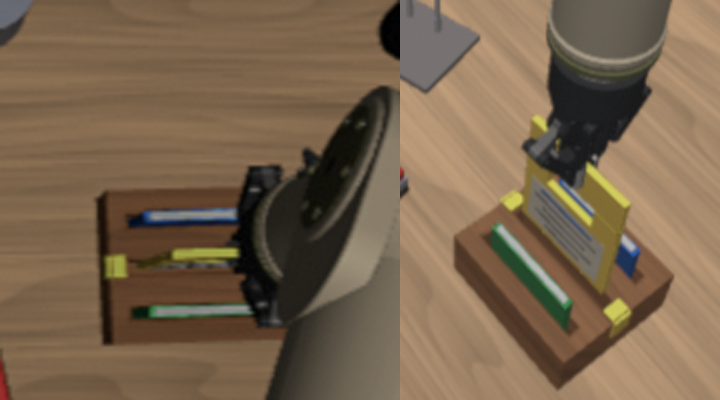

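The board's lower edge hangs just above the slot, between the clips and clear of both folders. I lower it in.

Call:
{"name": "servo_tool", "arguments": {
  "targets": [
    [[0,-0.06,0.5,0,0,0],[0,0,0.7,0,0,0],[0,0,0.7,0,0,0],[0,0,0.7,0,0,0],[0,0,0.6,0,0,0],[0,0,0,0,0,0]]
  ]
}}

```text
time_s: 8.28
eef_pos: [522.6, -184.0, 178.5]
tcp_rot: [0.696, 0.718, 0.001, 0.002]
wrist_force: [-0.7, -0.0, -2.1]
grip_width: 7.5
```

```bash
python3 m.py a3
```

```text
t 8.2833 pos [ 522.6 -184.   178.5] yaw_y 1.72 tilt [ 0.0036 -0.0008] F [-0.7 -0.  -2.1] w 7.517546153861997 j [-0.25  0.29  0.65  1.68 -0.19  1.23  0.47]
shift cm [-0.01 -0.03 -8.15] turn [0.21 0.05 0.32]
top 85 150 27 dir 89.48 y -177.1 -123.5 xmed 518.8 z 92.1 149.8
top 150 200 36 dir 89.58 y -175.0 -123.0 xmed 518.2 z 150.4 199.1
top 200 250 72 dir -89.97 y -176.0 -123.5 xmed 521.5 z 200.4 216.2
top 85 330 136 dir 89.97 y -177.1 -123.0 xmed 519.2 z 92.1 310.5
side 85 150 399 dir -88.21 y -244.2 -123.9 xmed 520.1 z 85.3 149.9
side 150 200 338 dir -88.16 y -244.0 -124.4 xmed 519.4 z 150.5 200.0
side 200 250 230 dir -88.02 y -243.7 -123.9 xmed 520.2 z 200.2 247.4
side 85 330 981 dir -88.32 y -244.2 -123.9 xmed 519.7 z 85.3 291.1
```

View pics/a3.png

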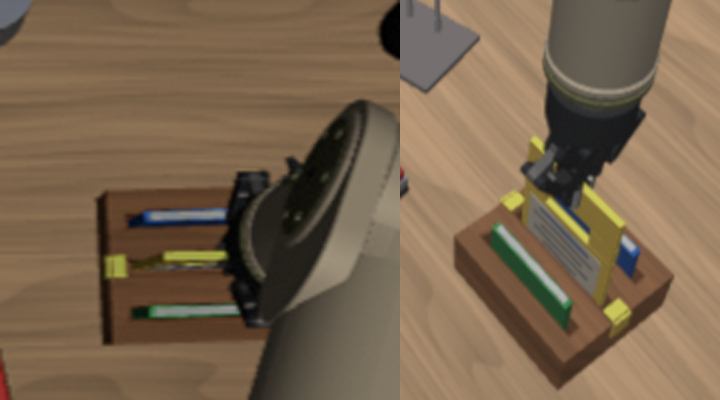

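The board is 22 mm into the slot with no contact force. I continue down.

Call:
{"name": "servo_tool", "arguments": {
  "targets": [
    [[0,-0.06,0.5,0.2,0,0],[0,0,0.7,0,0,0],[0,0,0.7,0,0,0],[0,0,0.7,0,0,0],[0,0,0.5,0,0,0],[0,0,0.2,0,0,0],[0,0,0,0,0,0]]
  ]
}}

```text
time_s: 8.97
eef_pos: [522.8, -184.4, 143.5]
tcp_rot: [0.696, 0.718, 0.0, 0.001]
wrist_force: [-0.1, -0.5, -1.1]
grip_width: 7.3
```

```bash
python3 m.py a4
```

```text
t 8.9667 pos [ 522.8 -184.4  143.5] yaw_y 1.72 tilt [ 0.0018 -0.0015] F [-0.1 -0.5 -1.1] w 7.31351087758992 j [-0.24  0.33  0.64  1.72 -0.21  1.16  0.49]
shift cm [  0.03  -0.06 -11.65] turn [0.1  0.09 0.32]
top 85 150 38 dir 89.75 y -177.7 -123.4 xmed 518.5 z 89.0 149.5
top 150 200 75 dir -89.42 y -175.8 -123.8 xmed 521.4 z 151.1 176.3
top 85 330 114 dir -89.73 y -177.7 -123.4 xmed 519.1 z 89.0 276.4
side 85 150 458 dir -88.48 y -244.4 -124.3 xmed 519.9 z 85.3 150.0
side 150 200 334 dir -88.09 y -244.3 -124.4 xmed 519.8 z 150.1 196.7
side 200 250 16 dir 8.38 y -199.3 -173.9 xmed 474.5 z 201.0 247.8
side 85 330 813 dir -88.4 y -244.4 -124.3 xmed 519.8 z 85.3 257.6
```

Call:
{"name": "servo_tool", "arguments": {
  "targets": [
    [[0,0,0.2,0,0,0],[0,0,0.2,0,0,0],[0,0,0.1,0,0,0],[0,0,0,0,0,0],[0,0,0,0,0,0]]
  ]
}}

```text
time_s: 9.48
eef_pos: [523.9, -184.9, 139.9]
tcp_rot: [0.696, 0.718, 0.001, 0.002]
wrist_force: [-0.7, -0.1, -1.4]
grip_width: 7.0
```

Call:
{"name": "servo_tool", "arguments": {
  "targets": [
    [[0,-0.05,0.15,0.1,0,0],[0,0,0.15,0,0,0],[0,0,0.1,0,0,0],[0,0,0,0,0,0]]
  ]
}}

```text
time_s: 9.82
eef_pos: [524.4, -185.3, 138.7]
tcp_rot: [0.697, 0.718, 0.002, 0.003]
wrist_force: [-0.7, 0.2, -1.9]
grip_width: 7.4
```

```bash
python3 m.py a5
```

```text
t 9.8167 pos [ 524.4 -185.3  138.7] yaw_y 1.7 tilt [ 0.0063 -0.0015] F [-0.7  0.2 -1.9] w 7.444752662153638 j [-0.23  0.34  0.64  1.72 -0.22  1.15  0.5 ]
shift cm [  0.11  -0.16 -12.13] turn [0.36 0.1  0.3 ]
top 85 150 37 dir -88.94 y -185.8 -124.6 xmed 521.2 z 85.4 145.5
top 150 200 78 dir -86.95 y -175.4 -125.4 xmed 522.1 z 150.7 170.5
top 85 330 117 dir -89.98 y -185.8 -124.6 xmed 521.9 z 85.4 271.3
side 85 150 473 dir -88.49 y -245.3 -126.8 xmed 521.4 z 85.2 150.0
side 150 200 296 dir -88.22 y -244.5 -125.2 xmed 521.3 z 150.0 197.8
side 200 250 18 dir 60.35 y -200.0 -175.2 xmed 477.3 z 200.7 249.1
side 85 330 790 dir -88.37 y -245.3 -125.2 xmed 521.3 z 85.2 253.6
```

View pics/a5.png

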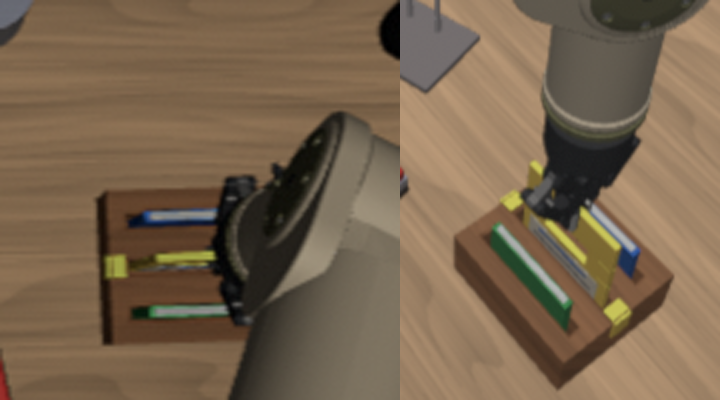

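The board's lower edge is almost at the floor but has drifted about 2 mm towards +x. I recentre, then press down gently.

Call:
{"name": "servo_tool", "arguments": {
  "targets": [
    [[0.1,-0.25,0,0.4,0,0],[0,-0.05,0.1,0.1,0,0],[0,-0.05,0.2,0,0,0],[0,0,0,0,0,0]]
  ]
}}

```text
time_s: 10.25
eef_pos: [523.5, -185.0, 139.0]
tcp_rot: [0.696, 0.718, 0.0, 0.002]
wrist_force: [0.1, 0.1, -1.5]
grip_width: 7.1
```

```bash
python3 m.py a6 | grep -v top
```

```text
t 10.25 pos [ 523.5 -185.   139. ] yaw_y 1.71 tilt [ 0.0038 -0.0028] F [ 0.1  0.1 -1.5] w 7.149697559328288 j [-0.23  0.33  0.64  1.72 -0.21  1.15  0.49]
shift cm [  0.07  -0.1  -12.1 ] turn [0.21 0.17 0.31]
side 85 150 478 dir -88.53 y -245.2 -126.6 xmed 520.7 z 86.7 150.0
side 150 200 301 dir -88.24 y -244.8 -125.0 xmed 520.6 z 150.2 198.0
side 85 330 795 dir -88.3 y -245.2 -125.0 xmed 520.6 z 86.7 251.3
```

Call:
{"name": "servo_tool", "arguments": {
  "targets": [
    [[0,-0.1,0.2,0.2,0,0],[0,0,0.2,0,0,0],[0,0,0.2,0,0,0]]
  ]
}}

```text
time_s: 10.6
eef_pos: [525.5, -185.5, 138.4]
tcp_rot: [0.696, 0.718, 0.002, 0.004]
wrist_force: [-7.9, 2.6, 22.4]
grip_width: 7.0
```

```bash
python3 m.py a7 | grep -v top
```

```text
t 10.6 pos [ 525.5 -185.5  138.4] yaw_y 1.74 tilt [ 0.0079 -0.0028] F [-7.9  2.6 22.4] w 6.982819828875167 j [-0.23  0.34  0.64  1.72 -0.22  1.15  0.5 ]
shift cm [  0.12  -0.26 -12.16] turn [0.45 0.17 0.34]
side 85 150 490 dir -88.45 y -245.7 -124.4 xmed 521.7 z 85.9 150.0
side 150 200 298 dir -87.92 y -245.3 -125.4 xmed 522.4 z 150.1 199.7
side 200 250 20 dir 21.05 y -200.1 -175.7 xmed 472.8 z 201.3 248.9
side 85 330 810 dir -88.28 y -245.7 -124.4 xmed 521.9 z 85.9 253.6
```

There is floor contact: 22 N up at TCP z 138.4, which is exactly the predicted seated height. I relieve the press and recentre before opening.

Call:
{"name": "servo_tool", "arguments": {
  "targets": [
    [[0,-0.2,0,0.3,0,0],[0,-0.1,0,0.1,0,0],[0,0,0,0,0,0]]
  ]
}}

```text
time_s: 10.95
eef_pos: [521.9, -185.6, 138.5]
tcp_rot: [0.696, 0.718, -0.001, 0.001]
wrist_force: [-0.1, -0.8, 0.8]
grip_width: 7.4
```

```bash
python3 m.py a8 | grep -v top
```

```text
t 10.95 pos [ 521.9 -185.6  138.5] yaw_y 1.73 tilt [-0.0002 -0.0027] F [-0.1 -0.8  0.8] w 7.427925454093936 j [-0.23  0.34  0.64  1.72 -0.21  1.15  0.49]
shift cm [ 1.200e-01  1.000e-02 -1.215e+01] turn [-0.02  0.15  0.33]
side 85 150 498 dir -88.5 y -245.6 -125.1 xmed 518.8 z 86.4 149.8
side 150 200 288 dir -87.95 y -245.6 -125.8 xmed 519.2 z 150.1 195.0
side 85 330 802 dir -88.44 y -245.6 -125.1 xmed 518.9 z 86.4 252.4
```

The board is centred, standing on the floor and barely loaded. I open the fingers.

Call:
{"name": "servo_tool", "arguments": {
  "targets": [
    [[0,0,0,0,0,0],[0,0,0,0,0,0],[0,0,0,0,0,0],[0,0,0,0,0,0],[0,0,0,0,0,0],[0,0,0,0,0,0],[0,0,0,0,0,0],[0,0,0,0,0,0]]
  ],
  "claw": -0.2
}}

```text
time_s: 11.72
eef_pos: [521.9, -185.2, 137.3]
tcp_rot: [0.696, 0.718, -0.001, 0.0]
wrist_force: [-0.5, 0.3, -0.6]
grip_width: 51.7
```

```bash
python3 m.py a9 | grep -v top
```

```text
t 11.7167 pos [ 521.9 -185.2  137.3] yaw_y 1.76 tilt [-0.0014 -0.0028] F [-0.5  0.3 -0.6] w 51.72423190125249 j [-0.23  0.34  0.64  1.72 -0.21  1.15  0.49]
shift cm [ 8.000e-02 -1.000e-02 -1.227e+01] turn [-0.08  0.16  0.36]
side 85 150 465 dir -88.57 y -246.0 -127.2 xmed 518.7 z 85.6 149.9
side 150 200 322 dir -88.06 y -245.5 -125.6 xmed 518.5 z 150.1 195.2
side 200 250 15 dir -53.87 y -203.7 -176.9 xmed 491.0 z 203.9 247.8
side 85 330 804 dir -88.16 y -246.0 -125.6 xmed 518.6 z 85.6 252.5
```

View pics/a9.png

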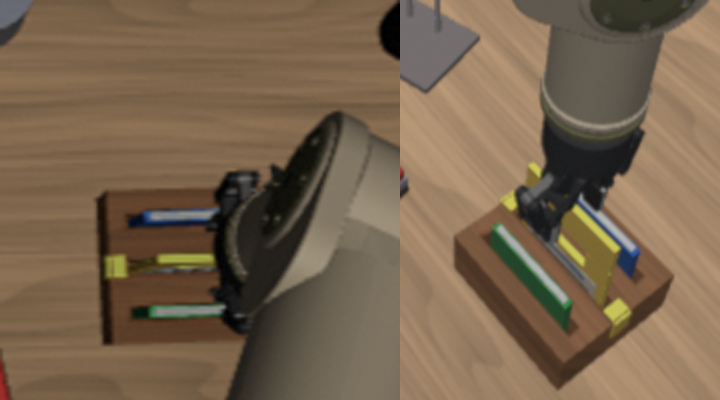

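The fingers are open and the board stands unmoved in the middle slot. I rise straight up.

Call:
{"name": "servo_tool", "arguments": {
  "targets": [
    [[0,0,-0.5,0,0,0],[0,0,-1,0,0,0],[0,0,-1.5,0,0,0],[0,0,-2,0,0,0],[0,0,-2.5,0,0,0],[0,0,-2.5,0,0,0],[0,0,-2,0,0,0],[0,0,-1,0,0,0],[0,0,0,0,0,0],[0,0,0,0,0,0]]
  ]
}}

```text
time_s: 12.65
eef_pos: [521.3, -185.7, 280.4]
tcp_rot: [0.697, 0.717, -0.001, 0.002]
wrist_force: [-0.2, -0.2, -0.6]
grip_width: 51.1
```

```bash
python3 m.py b1; python3 -c "
from h import *
f=grab_frame('side');save(f,'b1s.png')
P=cloud(f);hsv=cv2.cvtColor(f['frame'],cv2.COLOR_RGB2HSV)
m=(cv2.inRange(hsv,(20,90,50),(37,255,255))>0)&(abs(P[...,0]-522)<30)&(abs(P[...,1]+184)<64)&(P[...,2]>110)&(P[...,2]<200)
print('top z pct',np.percentile(P[m][:,2],[95,98,99.5]))"
```

```text
t 12.65 pos [ 521.3 -185.7  280.4] yaw_y 1.64 tilt [ 0.0016 -0.0039] F [-0.2 -0.2 -0.6] w 51.08147778359227 j [-0.26  0.23  0.67  1.51 -0.14  1.44  0.44]
shift cm [0.18 0.08 2.04] turn [0.08 0.22 0.24]
top 85 150 65 dir -88.82 y -243.9 -125.0 xmed 518.6 z 85.6 148.7
top 150 200 140 dir -88.17 y -227.7 -125.2 xmed 521.6 z 151.0 171.5
top 85 330 205 dir -89.7 y -243.9 -125.0 xmed 519.4 z 85.6 171.5
side 85 150 749 dir -88.27 y -245.7 -125.1 xmed 518.6 z 85.2 150.0
side 150 200 482 dir -88.4 y -246.2 -125.7 xmed 519.2 z 150.0 170.6
side 85 330 1231 dir -88.26 y -246.2 -125.1 xmed 518.8 z 85.2 170.6
top z pct [168.89660233 169.50593755 170.5618149 ]
```

View pics/b1.png

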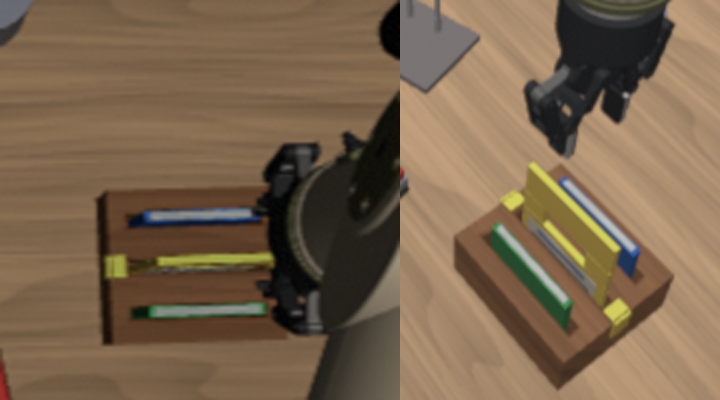

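```bash
sleep 1; ls pics
```

```text
a1.png
a2.png
a3.png
a4.png
a5.png
a6.png
a7.png
a8.png
a9.png
b1.png
b1s.png
crop0.png
s1c.png
s2c.png
s3c.png
side0.png
side1.png
side2.png
side3.png
top0.png
```

View pics/b1s.png

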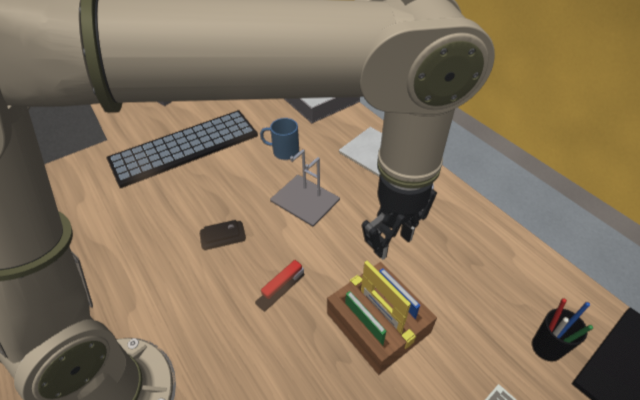

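The board stands upright in the middle slot with its top at z≈169 (168 expected). The mug, mouse, stapler and folders are where they were, and the canister is hidden behind the arm. I hand in the job.

```bash
python3 -c "
from h import *
print(close_job())"
```

```text
the job is handed in; nothing more can be done
None
```

I lifted the yellow board about 13 mm, backed it off the hooks, and lowered it, still gripped, into the empty middle slot. There I let go, raised the gripper clear and handed the job in at about 12.7 s.

- **Seating:** on touching the floor the fingers pressed with about 22 N at tool height 138.4 mm, the height predicted for a seated board. I eased that off and recentred before opening.
- **Final position:** the board's top is at about 169 mm (168 expected). It sits within about 1 mm across and 2 mm along of the slot centre, aligned within about 0.5° and upright. The gripper is clear of it, with no contact force.
- **Other objects:** the folders, mug, mouse and stapler look unmoved. I could not check the canister because the arm hid it in the last side view, but the arm never went near it.
- **Disagreements:** the two cameras differed by about 1 mm in x, within calibration. During the final lowering the arm drifted up to 3 mm towards the slot wall, which I corrected.

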